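# Lay the drink carton down in the lunch box and shut the lid

### The job

The lid of the lunch box cannot shut because the drink carton is standing on end in its bay. Gently push the carton near its top with the fingertips so that it topples along the empty middle of the bay and lies flat on the bay's floor, then push the open lid over from behind until it is fully shut. Do not squeeze the carton or pick it up, and leave the other things on the table where they stand.

Things in the scene. Friction and masses are not known exactly. Their poses are not given: they have to be found in the camera images.
- lunch_box: White rigid lunch box, 150 (its x) x 254 (its y) x 60 mm high outside, walls and floor 4 mm, fixed to the table. Origin: centre of its underside, z up, x away from the robot to the hinge side, y along its long side. A lengthwise divider 46 mm high (middle at x = -13 mm) parts the drink bay on the robot's side from a wide strip on the hinge side that holds a fork and two cherry tomatoes.
- drink_bay (a point): Centre of the drink bay's floor, at (-43, 0, 4) mm in the lunch box's frame. The bay is 56 mm wide (along the box's x) and 246 mm long (along the box's y, end walls' inner faces at y = -123 and 123 mm). The drink carton stands near one end of it and a loose cherry tomato (32 mm across, 24 mm high) lies near the other end; which end is which varies.
- drink_carton: Plain cardboard drink carton, 48 (its x) x 38 (its y) x 118 mm tall (its z), about 0.2 kg, loose. Origin: centre of its underside. It starts standing on the bay's floor, 38 mm side along the bay, 3 to 17 mm from one of the bay's end walls, top 122 mm over the table, 62 mm over the box's rim. It tips over when it leans about 18 degrees; toppled along the bay it ends about 20 mm short of the tomato.
- carton_mid (a point): Middle of the drink carton, 59 mm from its underside: about 63 mm over the table while it stands, about 23 mm when it lies flat in the bay.
- lid (a joint): Angle of the lunch box's lid about its hinge: 0 is shut, grows as it opens, 1.57 is upright; it starts at 1.6 to 1.85, leaning a little away from the robot, and opens to 1.9 at most. A stiff hinge keeps the lid where it is left: moving it takes about 0.13 N m plus or minus up to 0.09 N m for its weight, so 1 to 2 N at the free edge.
- lid_hinge (a point): Middle of the lid's hinge line, which runs along the lunch box's y at (79, 0, 60.5) mm in its frame. The lid is a grey plate 4 mm thick, 256 mm along the hinge, reaching 154 mm from the hinge line to its free edge (a thumb tab of 11 mm more in the middle). Shut, it lies level on the rim, its top about 65 mm over the table.
- lid_edge (a point): Middle of the lid's free edge, on the outer face (the top when shut), 154 mm from the hinge line.
- bowl: Bystander: bowl, 115 mm across, 54 mm high, near the table's left end. Origin: centre of its underside.
- tin: Bystander: small food tin, 58 mm across, 72 mm high, near the table's right end. Origin: centre of its underside.
- jar: Bystander: glass jar with a screw lid, 68 mm across, 70 mm high, standing at a far corner of the table. Origin: centre of its underside.
- garlic: Bystander: garlic bulb, 54 mm across, 55 mm high, at the other far corner. Origin: centre of its underside.
Mind the look-alikes: they are no part of the job. Several things have the shape of the drink_carton; the one meant has the colours described above.

How it is judged:
By the outcome, as a careful person would: the job done as asked, in the order asked, and still so for the second after the job is handed in, with the robot touching nothing.
It also fails if it takes over 45 s, if anything falls off the work surface, if the arm or the gripper's body presses on something with over 40 N, if the wrist force passes 120 N, or if a joint passes its speed limit or range.

### The arm

A 6-joint arm with a two-finger parallel gripper is mounted at the origin on a cart in front of the work surface, level with it; the furniture and walls round the work are solid. World frame = base frame: x ahead of the robot, y to its left, z up, the work surface at z = 0. Lengths are in mm, angles in rad, forces in N, time in s.
With the tool pointing down it reaches from about 275 to 750 mm from the base axis. Payload 10.2 kg.
Tool frame: the origin (TCP) lies at the very end of the fingers, on their centre line; the grasp point (between the pads) lies 19 mm behind it; z points along the fingers, y is the line along which they close (so a half turn about z gives the same grasp; the last joint's range is limited). The gripper opens to 85 mm and grips with 20 to 120 N. Pads are 22 mm wide; open, the fingers measure 114 mm over their backs; the gripper's body (76 mm by 85 mm) begins 54 mm behind the grasp point. The pads swing forward as they close: fully open they stand 13 mm farther back than shut.
Start: joints at [0.93, 0.313, 1.498, -0, 1.331, -0.223], TCP at [213.032, 479.842, 231.294] pointing down, gripper open.
Joint ranges: [-2.94, 2.94], [-0.97, 2.17], [0.19, 2.56], [-1.23, 4.37], [0.02, 3.11], [-2.88, 2.88]. Speed limits (rad/s): [2.39, 2.39, 3.01, 3.14, 3.14, 3.14].

### API

Orientations are given as a unit quaternion [w, x, y, z].
In Python, from rig import * gives the robot as it stands. The module is installed in compiled form; this text tells all that it offers.
- The arm moves only by the shell command python3 -m crank 'ROWS' [FORCE]. ROWS is JSON, a list that holds one entry, the list of rows, each a list of 7 numbers: the shift along the tool's x, y, z in units of 25 mm (1.0 is 25 mm), then the turn, a rotation vector about the tool's x, y, z in units of 8 degrees (1.0 is 8 degrees), then the finger opening in mm, from 0 to 85.4. A call has exactly 8 rows; each row shifts and turns the commanded pose from where the row before left it, along the tool's axes as they then stand; what a row does not reach is not made up. A row lasts 1/10 s, in which the tool goes at most 50 mm and 8.59 degrees, less where a joint would pass 70% of its speed; a pose out of reach is approached as far as the arm can. A call is refused whole if a number of a shift passes 1 or a number of a turn 1, either way. A call with a gripper value outside its range is refused whole. The fingers move at their own pace and stop on an object; FORCE is the grip in N (left out, the last holds). Time passes only in rows, so rows that do not move let the fingers close, or fill a call up. It gives the time, the measured TCP pose, the force, the opening and the grip force at its end, in the units of the state.
- sense(): the state, without advancing time (a new reading comes with each control period).
- capture(name): name is "scene" or "side" or "wrist"; returns the picture (420x560x3 uint8, blue, green, red); there is no depth.
- camera_model(name): a dict with "fx", "fy", "cx", "cy" (pixels), "k1" (the pictures are not rectified: a ray, as slopes to the right and down, at radius r is drawn at 1 + k1 r^2 times it, then the intrinsics apply), "world_from_camera" (4x4, takes a point from camera to world coordinates); the wrist camera has in their place "T_tool_cam" (4x4, takes a point from camera to tool coordinates, whose origin is the TCP and whose axes are the flange's). Camera axes: x right, y up, looking along -z (the intrinsics and any distortion apply to the point x, -y, -z); pixel columns grow to the right and rows downward; lengths in mm; the calibration is good to about 2 mm. A picture is of the moment at which its call begins: read the wrist's pose just before it. camera_model takes no time and is no camera call.
- finish_job(): hands the job in; it is judged then, once.
The state is a dict: "time_s": time; "joints": joint angles; "dq": joint speeds; "tau": joint torques, N m; "eef_pos": TCP position; "ee_rot": TCP orientation; "force": force on the tool from outside, world axes, zero at the start; "wrist_torque": the same for the moment, N m; "grip_width": opening from 0.0 (shut) to 1.0 (fully open); "grip_force": force on a finger pad.
Only numpy, scipy, OpenCV 4.12 (cv2) and the standard library are available. Lean on these libraries where they do the work, as an engineer would, in place of code of your own. Each camera call takes 0.05 s, during which the arm holds its last target. There are 200 camera calls.

## Working session

There is one attempt and no reset: what is moved stays moved. The work goes in short steps, Python scripts to look and compute and a shell command to move; the robot and the scene stay as the last step left them, time stands still between calls to the robot, and variables do not carry over. Pictures are saved under pics/ and viewed, at most 10 in all, crops included, and the job is handed in when it is done.

```bash
mkdir -p pics; python3 - <<'E'
from rig import *
import cv2,numpy as np
s=sense();print(s)
for n in("scene","side"):
    cv2.imwrite(f"pics/{n}0.png",capture(n)); m=camera_model(n);print(n,{k:(np.round(v,3).tolist()) for k,v in m.items()})
m=camera_model("wrist");print({k:(np.round(v,3).tolist()) for k,v in m.items()})
E
```

```text
{'time_s': 0.0, 'joints': array([ 9.29636560e-01,  3.13423731e-01,  1.49842586e+00,  2.71091743e-05,
        1.33098368e+00, -2.23392008e-01]), 'dq': array([-0.00022441, -0.00087541,  0.00031074,  0.00057065,  0.00040498,
       -0.0007382 ]), 'tau': array([ 9.87504536e-04, -4.12264967e+01, -2.59743404e+01, -1.25649899e-04,
        4.10784371e-03,  2.81094538e-05]), 'eef_pos': array([212.85254326, 479.64417313, 230.75273676]), 'ee_rot': array([-2.71824772e-04,  2.07371287e-01,  9.78262114e-01, -5.57733956e-04]), 'force': array([ 0.1136719 ,  0.58904969, -0.80104033]), 'wrist_torque': array([-0.06235289, -0.02424237, -0.01772894]), 'grip_force': 0.0, 'grip_width': 0.9967885791161486}
scene {'fx': 404.043, 'fy': 404.043, 'cx': 278.828, 'cy': 211.797, 'k1': -0.046, 'world_from_camera': [[0.686, 0.317, -0.655, -71.008], [-0.728, 0.304, -0.615, -523.851], [0.004, 0.899, 0.439, 480.865], [0.0, 0.0, 0.0, 1.0]]}
side {'fx': 543.314, 'fy': 543.314, 'cx': 272.52, 'cy': 213.341, 'k1': -0.188, 'world_from_camera': [[-0.935, 0.157, -0.317, 88.23], [-0.353, -0.359, 0.864, 1213.886], [0.022, 0.92, 0.391, 626.859], [0.0, 0.0, 0.0, 1.0]]}
{'fx': 310.39, 'fy': 310.39, 'cx': 278.56, 'cy': 206.596, 'k1': -0.043, 'T_tool_cam': [[-0.002, 0.963, 0.268, 68.687], [1.0, 0.001, 0.001, 0.34], [0.001, 0.268, -0.963, -142.464], [0.0, 0.0, 0.0, 1.0]]}
```

View pics/scene0.png

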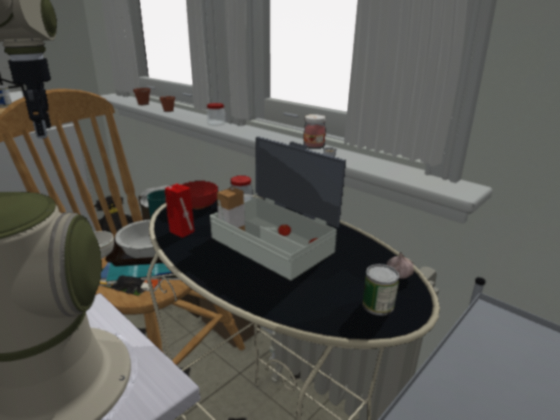

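View pics/side0.png

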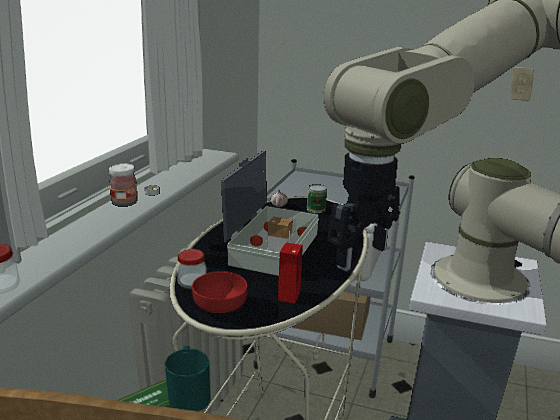

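The scene view shows the box with its lid up and a brown-topped carton at its left end (231,208). A red look-alike stands outside at (180,210). I'll zoom in to measure.

```bash
python3 - <<'E'
import cv2
a=cv2.imread("pics/scene0.png")[130:280,150:350];b=cv2.imread("pics/side0.png")[140:310,170:370]
cv2.imwrite("pics/sc_crop.png",cv2.resize(a,None,fx=4,fy=4,interpolation=2));cv2.imwrite("pics/si_crop.png",cv2.resize(b[:150],None,fx=4,fy=4,interpolation=2))
E
```

```text
(no output)
```

View pics/sc_crop.png

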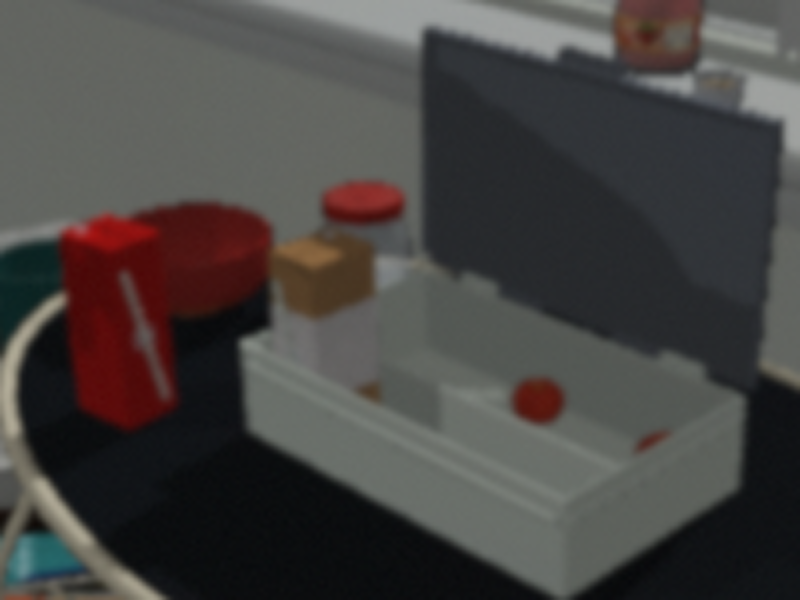

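View pics/si_crop.png

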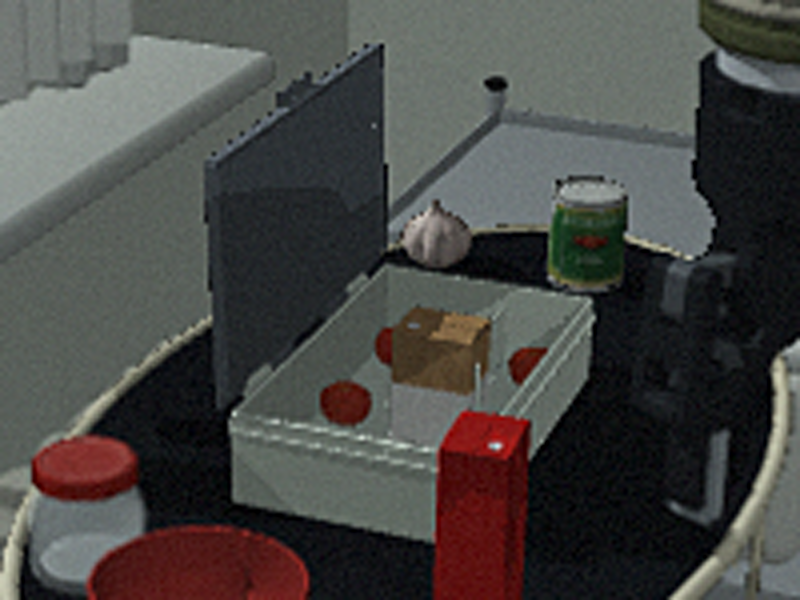

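```bash
cat > h.py <<'E'
import numpy as np,cv2
from rig import *
def proj(name,P,pose=None):
    m=camera_model(name); P=np.atleast_2d(P)
    T=np.array(m["world_from_camera"]) if name!="wrist" else pose@np.array(m["T_tool_cam"])
    c=(np.c_[P,np.ones(len(P))]@np.linalg.inv(T).T)[:,:3]
    u=np.c_[c[:,0],-c[:,1]]/-c[:,2:]; u=u*(1+m["k1"]*(u**2).sum(1,keepdims=True))
    return u*[m["fx"],m["fy"]]+[m["cx"],m["cy"]]
def rz(a,P): c,s=np.cos(a),np.sin(a); P=np.atleast_2d(P); return np.c_[P[:,0]*c-P[:,1]*s,P[:,0]*s+P[:,1]*c,P[:,2]]
def box(p,P): return rz(p[2],P)+[p[0],p[1],0]
def lid(a,r,y): return [79-r*np.cos(a),y,60.5+r*np.sin(a)]
E
cat > fit.py <<'E'
from h import *
from scipy.optimize import least_squares
S=lambda x,y:[x/4+150,y/4+130]
D=lambda x,y:[x/4+170,y/4+140]
bp=[("scene",[-75,127,60],S(243,340)),("scene",[-75,-127,60],S(562,500)),("scene",[75,-127,60],S(745,398)),("scene",[-75,-127,0],S(567,598)),("scene",[-75,127,0],S(247,432)),
("side",[75,127,60],D(233,420)),("side",[-75,-127,60],D(595,295)),("side",[75,-127,60],D(388,265)),("side",[75,127,0],D(233,502))]
lp=[("scene",128,S(425,30)),("scene",-128,S(782,123)),("side",128,D(210,160)),("side",-128,D(383,45))]
cp=[("scene",[-24,19],S(275,248)),("scene",[24,-19],S(375,240)),("scene",[-24,-19],S(313,270)),("side",[24,-19],D(410,310)),("side",[-24,-19],D(490,320)),("side",[24,19],D(393,333))]
def res(p,full=False):
    r=[proj(n,box(p,P))[0]-u for n,P,u in bp]
    r+=[proj(n,box(p,lid(p[3],154,y)))[0]-u for n,y,u in lp]
    r+=[proj(n,box(p,rz(p[6],[*P,122])+[p[4],p[5],0]))[0]-u for n,P,u in cp]
    return np.array(r) if full else np.ravel(r)
f=least_squares(res,[430,0,0.,1.7,-43,90,0],x_scale=[10,10,.1,.1,10,10,.1],loss="soft_l1")
p=f.x;print(np.round(p,3));print(np.round(res(p,1),1).tolist());np.save("p.npy",p)
E
python3 fit.py
```

```text
[ 5.07676e+02  4.29910e+01  2.00000e-03  1.60100e+00 -4.13490e+01
  8.89370e+01  7.50000e-02]
[[-1.0, 0.3], [0.7, 0.6], [0.4, -0.5], [-1.1, 1.5], [-0.2, -0.3], [-0.5, -2.2], [0.1, 0.3], [-0.4, -0.7], [-0.2, -0.3], [0.9, -0.4], [-0.8, 0.2], [0.8, 0.7], [-1.1, -0.0], [-2.2, 0.3], [-0.2, 0.1], [0.2, -0.8], [0.1, -1.2], [-0.1, -1.0], [-0.3, -0.7]]
```

```bash
cat >> h.py <<'E'
def ray(name,u,z):
    m=camera_model(name);T=np.array(m["world_from_camera"])
    q=(np.array(u)-[m["cx"],m["cy"]])/[m["fx"],m["fy"]];v=q.copy()
    for _ in range(20): v=q/(1+m["k1"]*(v@v))
    d=T[:3,:3]@[v[0],-v[1],-1];o=T[:3,3];return (o+d*(z-o[2])/d[2]).round(1)
E
python3 - <<'E'
from h import *
S=lambda x,y:[x/4+150,y/4+130]
D=lambda x,y:[x/4+170,y/4+140]
print("red base",ray("scene",S(127,428),0),ray("scene",S(80,410),0),ray("scene",S(175,405),0))
print("red top",ray("side",D(445,435),118),ray("side",D(528,425),118),ray("side",D(470,412),118))
print("jar top",ray("scene",S(363,200),70),"garlic",ray("side",D(437,260),0),"tin",ray("side",D(588,285),0))
print("sill edge if z=0/100",ray("side",[240,155],0),ray("side",[240,155],100))
E
python3 -m crank '[[[0,0,0,0,0,1,0],[0,0,0,0,0,1,0],[0,0,0,0,0,1,0],[0,0,0,0,0,1,0],[0,0,0,0,0,1,0],[0,0,0,0,0,1,0],[0,0,0,0,0,1,0],[0,0,0,0,0,1,0]]]' 30
```

```text
red base [384.9 224.4   0. ] [377.8 264.1   0. ] [422.1 227.2   0. ]
red top [418.  258.3 118. ] [381.7 230.2 118. ] [415.  227.5 118. ]
jar top [615.7 265.8  70. ] garlic [ 601.2 -240.7    0. ] tin [ 480.4 -239.8    0. ]
sill edge if z=0/100 [ 922.8 -670.4    0. ] [ 789.7 -369.8  100. ]
time_s: 0.9
eef_pos: [212.9, 479.7, 230.9]
ee_rot: [0.0, 0.696, 0.718, -0.0]
force: [0.4, -0.4, -0.1]
grip_width: 0.001
grip_force: 0.0
```

```bash
python3 -m crank '[[[-1,0.87,0,0,0,0.22,0],[-1,0.87,0,0,0,0,0],[-1,0.87,0,0,0,0,0],[-1,0.87,0,0,0,0,0],[-1,0.87,0,0,0,0,0],[-1,0.87,0,0,0,0,0],[-1,0.87,0,0,0,0,0],[-1,0.87,0,0,0,0,0]]]'; python3 -m crank '[[[-1,0.87,0,0,0,0,0],[-1,0.87,0,0,0,0,0],[-1,0.87,0.5,0,0,0,0],[-0.3,0.5,1,0,0,0,0],[0,0,0.9,0,0,0,0],[0,0,0.8,0,0,0,0],[0,0,0,0,0,0,0],[0,0,0,0,0,0,0]]]'
python3 - <<'E'
from h import *
cv2.imwrite("pics/w1.png",capture("wrist"));print(sense()["eef_pos"])
a=capture("side")[180:300,200:360];cv2.imwrite("pics/s1.png",cv2.resize(a,None,fx=5,fy=5,interpolation=2))
E
```

```text
time_s: 1.7
eef_pos: [389.4, 280.3, 231.1]
ee_rot: [-0.0, 0.705, 0.709, -0.0]
force: [0.3, 0.6, 0.1]
grip_width: -0.001
grip_force: 0.0
time_s: 2.5
eef_pos: [467.1, 199.4, 151.7]
ee_rot: [-0.0, 0.705, 0.709, -0.0]
force: [0.6, -0.1, -0.0]
grip_width: -0.003
grip_force: 0.0
[467.40791783 199.51342412 152.26842771]
```

View pics/w1.png

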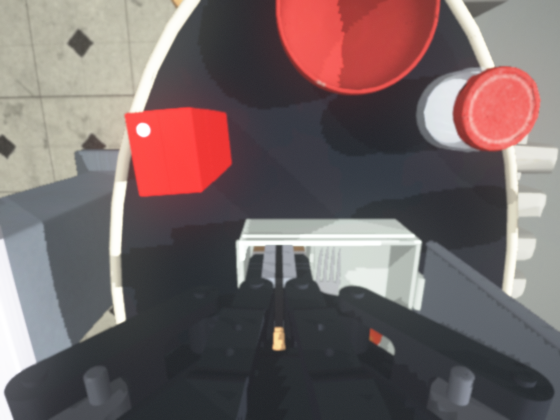

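The wrist view shows the carton's foot at columns 252–304, row 248. It is centred on the fingers (column 279), so the x alignment is good. Next I lower beside the carton's top and approach.

```bash
python3 -m crank '[[[0,0,0.9,0,0,0,0],[0,0,0.86,0,0,0,0],[-0.5,0,0,0,0,0,0],[-0.4,0,0,0,0,0,0],[-0.2,0,0,0,0,0,0],[-0.1,0,0,0,0,0,0],[-0.1,0,0,0,0,0,0],[0,0,0,0,0,0,0]]]'; python3 -m crank '[[[-0.1,0,0,0,0,0,0],[-0.1,0,0,0,0,0,0],[-0.1,0,0,0,0,0,0],[-0.1,0,0,0,0,0,0],[-0.1,0,0,0,0,0,0],[-0.1,0,0,0,0,0,0],[0,0,0,0,0,0,0],[0,0,0,0,0,0,0]]]'
python3 - <<'E'
from h import *
a=capture("side")[180:300,200:360];cv2.imwrite("pics/s2.png",cv2.resize(a,None,fx=5,fy=5,interpolation=2))
E
```

```text
time_s: 3.4
eef_pos: [467.3, 166.7, 107.7]
ee_rot: [0.0, 0.705, 0.709, 0.0]
force: [-0.1, -0.8, -0.5]
grip_width: 0.003
grip_force: 0.0
time_s: 4.2
eef_pos: [467.2, 151.8, 107.3]
ee_rot: [-0.0, 0.705, 0.709, -0.0]
force: [0.6, -0.7, 0.4]
grip_width: 0.0
grip_force: 0.1
```

View pics/s2.png

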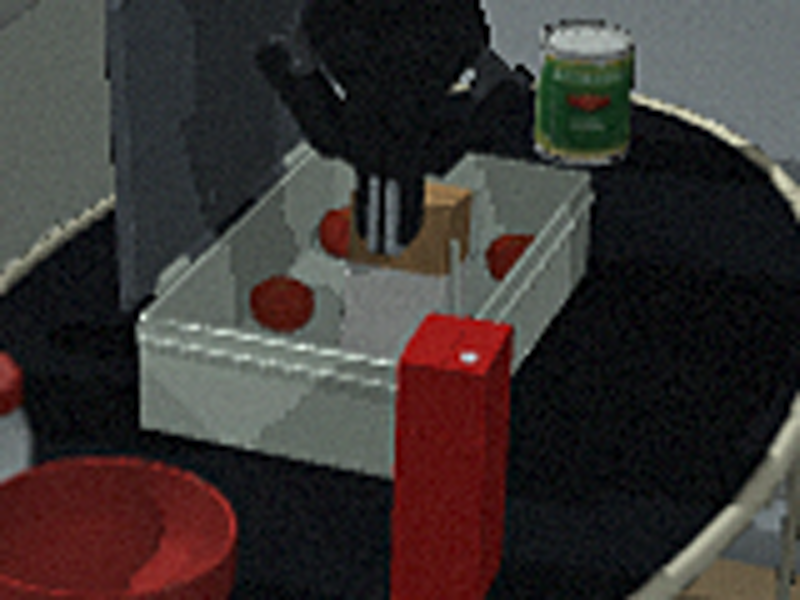

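The fingers are just in front of the carton's near face and a touch to the hinge side. There is no contact yet, so I push on slowly.

```bash
for i in 1; do python3 -m crank '[[[-0.1,-0.1,0,0,0,0,0],[-0.1,0,0,0,0,0,0],[-0.1,0,0,0,0,0,0],[-0.1,0,0,0,0,0,0],[-0.1,0,0,0,0,0,0],[-0.1,0,0,0,0,0,0],[-0.1,0,0,0,0,0,0],[-0.1,0,0,0,0,0,0]]]'; done; python3 -m crank '[[[-0.1,0,0,0,0,0,0],[-0.1,0,0,0,0,0,0],[-0.1,0,0,0,0,0,0],[-0.1,0,0,0,0,0,0],[-0.1,0,0,0,0,0,0],[-0.1,0,0,0,0,0,0],[-0.1,0,0,0,0,0,0],[-0.1,0,0,0,0,0,0]]]'
python3 - <<'E'
from h import *
a=capture("side")[180:300,200:360];cv2.imwrite("pics/s3.png",cv2.resize(a,None,fx=5,fy=5,interpolation=2))
E
```

```text
time_s: 5.05
eef_pos: [464.9, 131.6, 107.3]
ee_rot: [0.0, 0.705, 0.709, -0.0]
force: [0.0, 0.6, 0.1]
grip_width: 0.003
grip_force: 0.0
time_s: 5.85
eef_pos: [465.0, 111.6, 107.3]
ee_rot: [0.0, 0.705, 0.709, 0.0]
force: [0.2, -0.6, 0.1]
grip_width: -0.003
grip_force: 0.0
```

View pics/s3.png

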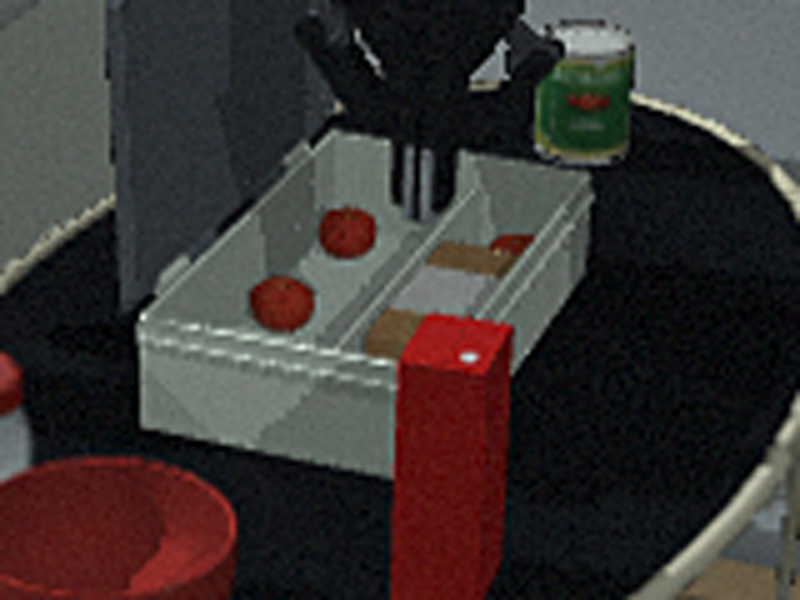

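The carton now lies flat in the bay, with brown ends at (470,260) and (390,335), and the tomato beyond it at (512,245) hasn't moved. Next I lift, cross over the lid and come down behind it.

```bash
python3 -m crank '[[[0,0,-1,0,0,0,0],[0,0,-1,0,0,0,0],[0,0,-1,0,0,0,0],[-0.9,0,-1,0,0,0,0],[-0.9,0,-1,0,0,0,0],[-0.9,0,-1,0,0,0,0],[-0.05,0.4,-0.3,0,0,0,0],[0,0.6,0,0,0,0,0]]]'; python3 -m crank '[[[0,1,0,0,0,0,0],[0,1,0,0,0,0,0],[0,1,0,0,0,0,0],[0,1,0,0,0,0,0],[0,1,0,0,0,0,0],[0,0.9,0,0,0,0,0],[0,0,0,0,0,0,0],[0,0,0,0,0,0,0]]]'
```

```text
time_s: 6.7
eef_pos: [490.9, 42.5, 266.5]
ee_rot: [0.001, 0.706, 0.709, 0.001]
force: [1.1, -0.0, -0.6]
grip_width: -0.001
grip_force: 0.0
time_s: 7.5
eef_pos: [637.6, 44.0, 264.3]
ee_rot: [-0.0, 0.705, 0.709, -0.0]
force: [-0.3, -0.6, -0.3]
grip_width: 0.001
grip_force: 0.0
```

```bash
python3 -m crank '[[[0,0,1,0,0,0,0],[0,0,1,0,0,0,0],[0,0,0.97,0,0,0,0],[0,-0.3,0,0,0,0,0],[0,-0.3,0,0,0,0,0],[0,-0.3,0,0,0,0,0],[0,0,0,0,0,0,0],[0,0,0,0,0,0,0]]]'
python3 - <<'E'
from h import *
a=capture("side")[100:280,180:400];cv2.imwrite("pics/s4.png",cv2.resize(a,None,fx=3.3,fy=3.3,interpolation=2))
E
```

```text
time_s: 8.3
eef_pos: [615.5, 43.8, 191.7]
ee_rot: [0.001, 0.705, 0.709, 0.001]
force: [0.2, 0.2, -0.4]
grip_width: 0.004
grip_force: 0.0
```

View pics/s4.png

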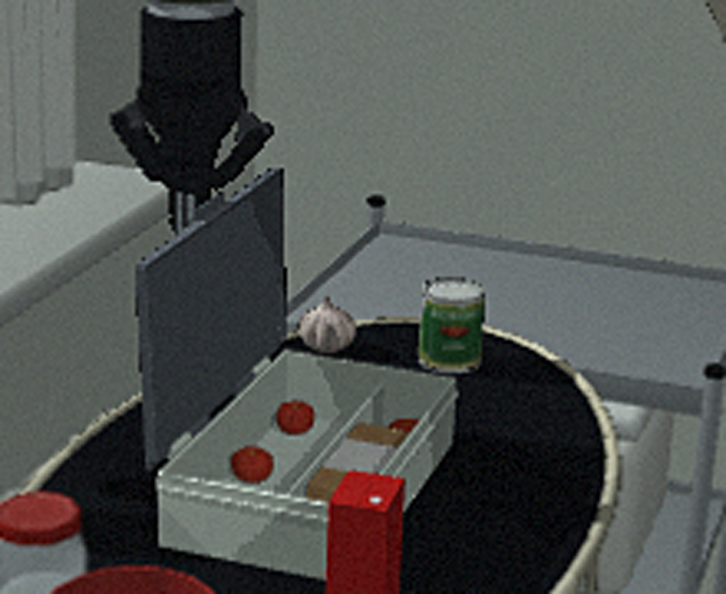

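The fingertips are behind the lid, with the tips hidden at about (185,215) and the knuckles clear above its edge. Now I follow the lid's arc.

```bash
python3 -m crank '[[[0,-0.37,0.02,0,0,0,0],[0,-0.37,0.02,0,0,0,0],[0,-0.52,0.04,0,0,0,0],[0,-0.51,0.1,0,0,0,0],[0,-0.5,0.15,0,0,0,0],[0,-0.48,0.2,0,0,0,0],[0,-0.46,0.24,0,0,0,0],[0,-0.43,0.29,0,0,0,0]]]'
python3 - <<'E'
from h import *
a=capture("side")[100:280,180:400];cv2.imwrite("pics/s5.png",cv2.resize(a,None,fx=3.3,fy=3.3,interpolation=2))
E
```

```text
time_s: 9.15
eef_pos: [524.4, 43.3, 164.4]
ee_rot: [0.001, 0.705, 0.709, 0.0]
force: [1.1, 0.8, 1.1]
grip_width: -0.001
grip_force: 0.3
```

View pics/s5.png

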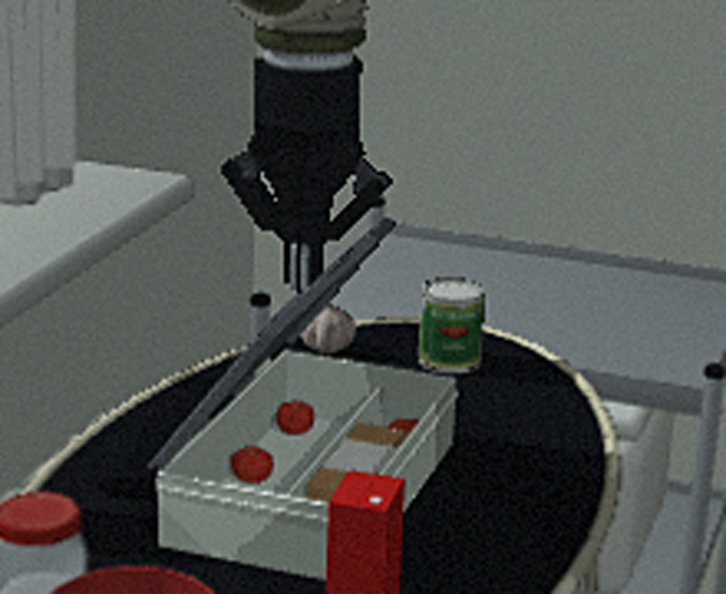

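The lid is swinging over at about 50°, with the fingertip on its outer face at (310,285). I continue to shut and press lightly.

```bash
python3 -m crank '[[[0,-0.4,0.33,0,0,0,0],[0,-0.37,0.37,0,0,0,0],[0,-0.33,0.4,0,0,0,0],[0,-0.28,0.43,0,0,0,0],[0,-0.24,0.46,0,0,0,0],[0,-0.2,0.48,0,0,0,0],[0,-0.14,0.5,0,0,0,0],[0,-0.1,0.5,0,0,0,0]]]'; python3 -m crank '[[[0,0,0.15,0,0,0,0],[0,0,0.15,0,0,0,0],[0,0,0.1,0,0,0,0],[0,0,0.08,0,0,0,0],[0,0,0,0,0,0,0],[0,0,0,0,0,0,0],[0,0,0,0,0,0,0],[0,0,0,0,0,0,0]]]'
```

```text
time_s: 10.0
eef_pos: [473.4, 43.0, 77.2]
ee_rot: [0.0, 0.705, 0.709, 0.0]
force: [0.2, -0.3, 2.0]
grip_width: 0.002
grip_force: 0.2
time_s: 10.8
eef_pos: [472.9, 43.1, 65.4]
ee_rot: [0.0, 0.705, 0.709, 0.0]
force: [-0.0, -0.7, -0.3]
grip_width: 0.002
grip_force: 0.0
```

```bash
python3 -m crank '[[[0,0,0.04,0,0,0,0],[0,0,0.04,0,0,0,0],[0,0,0,0,0,0,0],[0,0,0,0,0,0,0],[0,0,0,0,0,0,0],[0,0,0,0,0,0,0],[0,0,0,0,0,0,0],[0,0,0,0,0,0,0]]]'
```

```text
time_s: 11.6
eef_pos: [473.0, 43.1, 64.3]
ee_rot: [0.0, 0.705, 0.709, 0.0]
force: [-4.2, -1.0, 13.9]
grip_width: 0.001
grip_force: 6.9
```

The lid now holds 14 N firmly at z = 64.3 mm, so it is on the rim. I retract and check.

```bash
python3 -m crank '[[[0,0,-0.3,0,0,0,0],[0,0,-0.7,0,0,0,0],[0,0,-1,0,0,0,0],[0,0,-1,0,0,0,0],[0,0,-1,0,0,0,0],[0,0,-1,0,0,0,0],[0,0,0,0,0,0,0],[0,0,0,0,0,0,0]]]'
python3 - <<'E'
from h import *
a=capture("scene")[150:300,150:350];b=capture("side")[160:310,170:370]
cv2.imwrite("pics/f.png",np.vstack([cv2.resize(i,(400,300),interpolation=2) for i in (a,b)]))
E
```

```text
time_s: 12.4
eef_pos: [472.8, 43.2, 188.3]
ee_rot: [0.0, 0.705, 0.709, 0.0]
force: [0.6, -0.2, 0.5]
grip_width: 0.003
grip_force: 0.0
```

View pics/f.png

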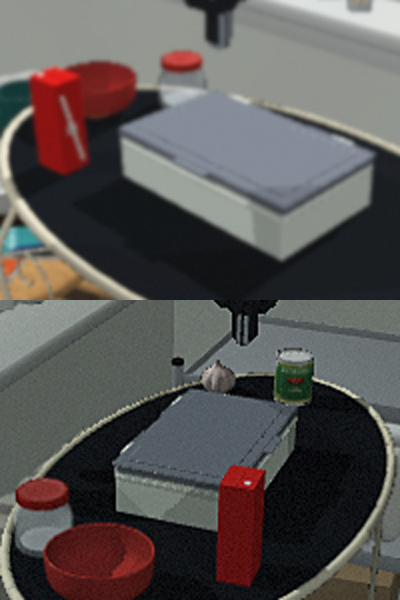

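Both views show the lid level on the rim (scene at (250,150), side at (205,430)). The bystanders are in place and the robot is clear.

```bash
python3 -c "
from rig import *
print(finish_job())"
```

```text
the job is handed in; nothing more can be done
None
```

I toppled the drink carton so it lies flat in its bay, then pushed the lid over from behind until it was fully shut; nothing else on the table was disturbed, and I handed the job in at about 12.5 s.

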